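Stand the tall specimen chart on its fold-out leg

TASK

Two specimen charts are parked in wooden holders on the microscopy bench. Take the taller one: swing the leg on its back fully out by its ball knob while the holder keeps the chart up, then lift the chart by the grip tab on its top edge and stand it upright on its leg in the middle of the dark rubber mat. Leave it square to the mat, with its face towards the robot's side of the bench.

Things in the scene. Friction and masses are not known exactly. Their poses are not given: they have to be found in the camera images.
- chart_tab (a point): Taller chart (white panel 130 wide, 140 high, 8 thick, 0.3 kg, leaning back 10 deg; the other chart is 95 high): centre of its grey grip tab, 12 thick (x) by 40 wide (y), top 6 above this point, panel edge 16 below. x: level, face to back; y: width; z: up. Underside 154 below. Held in a slot 8 above the table with 45 high walls: lift 60 straight up to clear it. Holders swap sides. All mm.
- leg_ball (a point): Centre of the 18 mm black ball atop the taller chart's leg, a 9 mm rod below it. Offset from chart_tab in its axes (mm): folded (14,-55,7), fully open (96,16,-8). Between, it follows an 85 mm arc about the hinge line through (14,30,7), parallel to the panel: upward direction (0.174,0,0.985). From above it opens counterclockwise: first away from the panel's back, then along +y.
- chart_leg (a joint): Hinge angle of the taller chart's leg, rad: 0 folded flat along the chart's back, 1.4 fully out against its stop, where it carries the chart. A stiff friction hinge: it stays where it is left, and about 0.5 N at the ball moves it. With the leg folded the chart falls over backward unless held.
- mat: Dark rubber mat fixed to the table, 150 mm deep (x), 180 wide (y), 4 thick; origin at the centre of its underside, x pointing away from the robot. The opened chart's footprint is 109 deep (from 31 mm towards -x to 78 towards +x of chart_tab) and 130 wide: it is in the mat's middle when chart_tab lies 23 mm towards -x from the mat's centre.
Things that resemble listed ones, but are neither listed nor needed, are in the scene too. Of the things that look like the mat, the smaller one is meant.

How it is judged:
By the outcome, as a careful person would: the job done as asked, in the order asked, and still so for the second after the job is handed in, with the robot touching nothing.
It also fails if it takes over 45 s, if anything falls off the work surface, if the arm or the gripper's body presses on something with over 40 N, if the wrist force passes 120 N, or if a joint passes its speed limit or range.

ROBOT

A 6-joint arm with a two-finger parallel gripper is mounted at the origin on the work surface. World frame = base frame: x ahead of the robot, y to its left, z up, the work surface at z = 0. Lengths are in mm, angles in rad, forces in N, time in s.
With the tool pointing down it reaches from about 275 to 750 mm from the base axis. Payload 10.2 kg.
Tool frame: the origin (TCP) lies between the finger pads; the fingertips stand 22 mm ahead of it and the grasp point (between the pads) lies 3 mm ahead of it (ctrl.nose_length is the distance from the TCP to the fingertips, in mm); y points along the fingers, z is the direction in which the jaws open and shut, and the axes are right-handed (so a half turn about y gives the same grasp; the last joint's range is limited). The gripper opens to 85 mm and grips with 20 to 120 N. Pads are 22 mm wide; open, the fingers measure 114 mm over their backs; the gripper's body (76 mm by 85 mm) begins 54 mm behind the grasp point. The pads swing forward as they close: fully open they stand 13 mm farther back than shut.
Start: joints at [0.913, 0.313, 1.498, -0, 1.331, -0.223], TCP at [221.158, 476.152, 253.294] pointing down, gripper open.
Joint ranges: [-2.94, 2.94], [-0.97, 2.17], [0.19, 2.56], [-1.23, 4.37], [0.02, 3.11], [-2.88, 2.88]. Speed limits (rad/s): [2.39, 2.39, 3.01, 3.14, 3.14, 3.14].

INTERFACE

Orientations are given as a unit quaternion [w, x, y, z].
In Python, from rig import ctrl, eyes, models gives the robot as it stands.
- The arm moves only by the shell command python3 -m crank 'ROWS' [FORCE]. ROWS is JSON, a list of rows, each an object with "dp": the shift along the tool's x, y, z in mm, a list of three; "roll": the turn about the tool's y in rad; "gripper": the closure in counts, from 0 (fully open) to 255 (shut). A call has 1 to 10 rows; each row is the pose to reach, as a shift and turn from the pose commanded when the call began, along the tool's axes at that moment; what a row does not reach only later rows make up. A row lasts 1/12 s, in which the tool goes at most 41.7 mm and 7.16 degrees, less where a joint would pass 70% of its speed; a pose out of reach is approached as far as the arm can. A call with a gripper value outside its range is refused whole. The fingers move at their own pace and stop on an object; FORCE is the grip in N (left out, the last holds). Time passes only in rows, so rows that repeat a pose let the fingers close. It gives the time, the measured TCP pose, the force and the opening at its end, in the units of the state.
- ctrl.sense(): the state, without advancing time (a new reading comes with each control period).
- eyes.capture(name): name is "scene" or "top" or "wrist"; returns a dict with "color" (384x512x3 uint8, red, green, blue), "fx", "fy", "cx", "cy" (pixels), "distortion" ([k1, k2, p1, p2, k3] as OpenCV has them; the pictures are not rectified), "R" (3x3) and "t" (3): a world point X has camera coordinates R X + t. Camera axes: x right, y down, z forward; pixel columns grow to the right and rows downward; lengths in mm; the calibration is good to about 2 mm. A picture is of the moment at which its call begins. There is no depth.
- ctrl.finish_job(): hands the job in, once; it reports no verdict.
Trained networks look in a picture, given as the dict that the camera call returned (one of the last four; its "shot" number tells which), for a name from the list of things; names that differ only in an ending like _2 or _b are one class to them, and where a whole thing is asked for, a point or a joint stands for the part that bears it (a point fixed in the world has none). Each returns a list of dicts, best first, with "confidence" (0 to 1); they miss things now and then, are a little off and sometimes report something else, mostly with a low value. They report only what shows in the picture. A call takes as long as a camera call. They do not tell look-alikes from the thing itself.
- models.spot_in(picture, label): "extent" ([centre column, centre row, width, height] in pixels, round what is visible of it).
- models.spot_point(picture, label): "centre" ([column, row] in pixels: a listed point, or the origin of a listed thing).
The state is a dict: "time_s": time; "joints": joint angles; "dq": joint speeds; "tau": joint torques, N m; "eef_pos": TCP position; "ee_rot": TCP orientation; "force": force on the tool from outside, world axes, zero at the start; "wrist_torque": the same for the moment, N m; "grip_width": opening from 0.0 (shut) to 1.0 (fully open).
Only numpy, scipy, OpenCV 4.12 (cv2) and the standard library are available. Lean on these libraries where they do the work, as an engineer would, in place of code of your own. Each camera call takes 0.05 s, during which the arm holds its last target. There are 200 camera calls.

## Working session

There is one attempt and no reset: what is moved stays moved. The work goes in short steps, Python scripts to look and compute and a shell command to move; the robot and the scene stay as the last step left them, time stands still between calls to the robot, and variables do not carry over. Pictures are saved under pics/ and viewed, about 8 in all and at most 12, crops included, and the job is handed in when it is done.

```bash
mkdir -p pics; ls
cat > h.py <<'E'
import numpy as np, cv2, json
from rig import ctrl, eyes, models
def save(p,n,crop=None,s=1):
    im=p["color"][...,::-1]
    if crop: im=im[crop[1]:crop[3],crop[0]:crop[2]]
    cv2.imwrite(f"pics/{n}.png",cv2.resize(im,None,fx=s,fy=s,interpolation=cv2.INTER_CUBIC))
def K(p): return np.array([[p["fx"],0,p["cx"]],[0,p["fy"],p["cy"]],[0,0,1.]])
def ray(p,uv):
    u=cv2.undistortPoints(np.array([[uv]],float),K(p),np.array(p["distortion"],float))[0,0]
    R=np.array(p["R"]);t=np.array(p["t"])
    return -R.T@t, R.T@np.array([u[0],u[1],1.])
def onz(p,uv,z):
    c,d=ray(p,uv); return c+d*(z-c[2])/d[2]
def tri(obs):
    A=np.zeros((3,3));b=np.zeros(3)
    for p,uv in obs:
        c,d=ray(p,uv);d=d/np.linalg.norm(d);M=np.eye(3)-np.outer(d,d);A+=M;b+=M@c
    X=np.linalg.solve(A,b); 
    return X,[np.hypot(*(proj(p,X)-uv)) for p,uv in obs]
def proj(p,X):
    R=np.array(p["R"]);t=np.array(p["t"],float)
    return cv2.projectPoints(np.array([X],float),cv2.Rodrigues(R)[0],t,K(p),np.array(p["distortion"],float))[0][0,0]
E
python3 - <<'E'
from h import *
s=ctrl.sense(); print({k:np.round(v,3).tolist() for k,v in s.items()})
ims=[]
for n in("scene","top"):
    p=eyes.capture(n); save(p,n)
    c,_=ray(p,(256,192)); print(n,p["fx"],c.round(),np.round(p["R"],2).tolist())
    for l in("chart_tab","leg_ball","mat"):
        for d in models.spot_point(p,l)[:4]: print(l,np.round(d["centre"],1),round(d["confidence"],2), onz(p,d["centre"],{"chart_tab":162,"leg_ball":169,"mat":0}[l]).round(0))
E
```

```text
pics
{'time_s': 0.0, 'joints': [0.913, 0.313, 1.498, -0.0, 1.331, -0.223], 'dq': [-0.0, -0.0, 0.0, 0.001, -0.002, -0.0], 'tau': [-0.002, -41.227, -25.974, -0.0, 0.004, -0.0], 'eef_pos': [220.999, 475.95, 252.708], 'ee_rot': [-0.69, 0.691, -0.153, 0.152], 'force': [-0.143, -0.02, -0.19], 'wrist_torque': [-0.033, 0.011, -0.031], 'grip_width': 0.998}
scene 490.0982391237779 [1055.  440. 1278.] [[-0.54, 0.84, -0.01], [0.69, 0.43, -0.59], [-0.49, -0.32, -0.81]]
chart_tab [167.2 162.3] 0.89 [ 462. -273.  162.]
leg_ball [147.5 156.5] 0.62 [ 479. -332.  169.]
mat [237.4 257. ] 0.63 [543.  19.   0.]
top 383.3191700130931 [ 313.    6. 1077.] [[0.03, -1.0, 0.02], [-1.0, -0.03, -0.03], [0.03, -0.02, -1.0]]
chart_tab [361.4 143.8] 0.58 [ 457. -268.  162.]
leg_ball [387.3 135.4] 0.66 [ 478. -328.  169.]
mat [243.2 119.5] 0.97 [542.  19.   0.]
mat [141.6 238.6] 0.82 [200. 292.   0.]
```

Run:
```python
import cv2,numpy as np
a=cv2.imread('pics/scene.png');b=cv2.imread('pics/top.png')
cv2.imwrite('pics/both.png',np.vstack([cv2.resize(a,(400,300)),cv2.resize(b,(400,300))]))
```

```text
(no output)
```

View pics/scene.png

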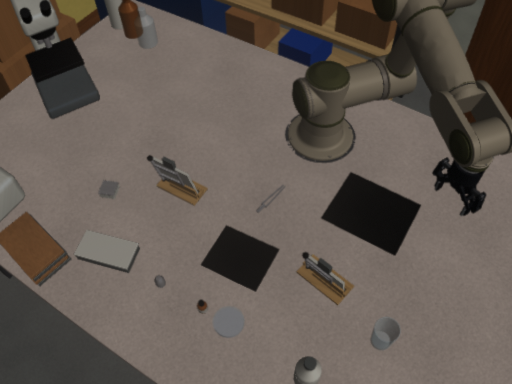

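View pics/top.png

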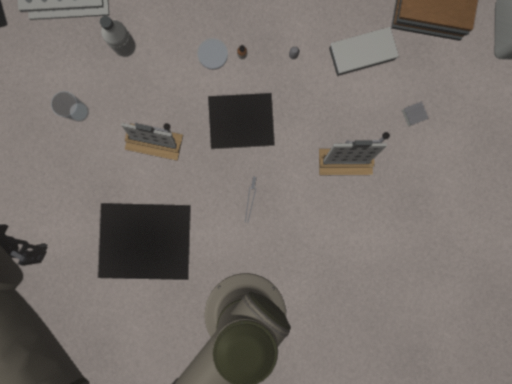

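Two charts: top (352,152)/scene (175,175), and top (150,137)/scene (322,275). The right-hand one (y≈-270) shows more panel, so it looks taller. The mats are at top (241,120), which is smaller, and top (145,240). I'll confirm in an enlarged crop and measure.

Run:
```python
from h import *
ps=eyes.capture("scene"); pt=eyes.capture("top")
pts={}
for l in("chart_tab","leg_ball","mat"):
    for d in models.spot_point(ps,l)[:3]: print('s',l,np.round(d["centre"],1),round(d["confidence"],2)); pts.setdefault(('s',l),d["centre"])
    for d in models.spot_point(pt,l)[:3]: print('t',l,np.round(d["centre"],1),round(d["confidence"],2)); pts.setdefault(('t',l),d["centre"])
for l in("chart_tab","leg_ball","mat"): 
    X,e=tri([(ps,pts['s',l]),(pt,pts['t',l])]);print(l,X.round(1),np.round(e,1))
def matc(p,uv):
    g=cv2.cvtColor(p["color"],cv2.COLOR_RGB2GRAY); m=(g<55).astype(np.uint8)
    n,lab,st,_=cv2.connectedComponentsWithStats(m); k=lab[int(uv[1]),int(uv[0])]
    c=max(cv2.findContours((lab==k).astype(np.uint8),0,1)[0],key=cv2.contourArea)[:,0].astype(float)
    w=np.array([onz(p,q,4)[:2] for q in c],np.float32); r=cv2.minAreaRect(w); print('mat',r)
matc(ps,(240,257)); matc(pt,(241,120))
A=ps["color"][130:215,130:220,::-1];B=ps["color"][240:325,285:375,::-1];C=pt["color"][115:200,305:395,::-1];D=pt["color"][100:185,110:200,::-1]
f=lambda i:cv2.resize(i,(390,295),interpolation=cv2.INTER_CUBIC)
cv2.imwrite("pics/c1.png",np.vstack([np.hstack([f(A),f(B)]),np.hstack([f(C),f(D)])]))
```

```text
s chart_tab [169.5 161.5] 0.65
t chart_tab [364.2 145.3] 0.65
t chart_tab [386.7 135.1] 0.59
s leg_ball [149.3 158.7] 0.82
t leg_ball [386.7 134.6] 0.4
s mat [236.5 255.5] 0.65
s mat [370.2 214.3] 0.58
s mat [150.6 157.1] 0.37
t mat [244.7 123.4] 0.91
t mat [141.5 238.4] 0.67
chart_tab [ 453.6 -274.6  157.1] [0.8 1. ]
leg_ball [ 480.4 -327.1  164. ] [0.4 0.6]
mat [534.5  12.8 -11.3] [0.8 0.9]
mat ((540.2064819335938, 25.867393493652344), (149.26644897460938, 178.4373779296875), 4.892117023468018)
mat ((538.4581298828125, 25.65478515625), (144.85362243652344, 174.48760986328125), 4.791285991668701)
```

View pics/c1.png

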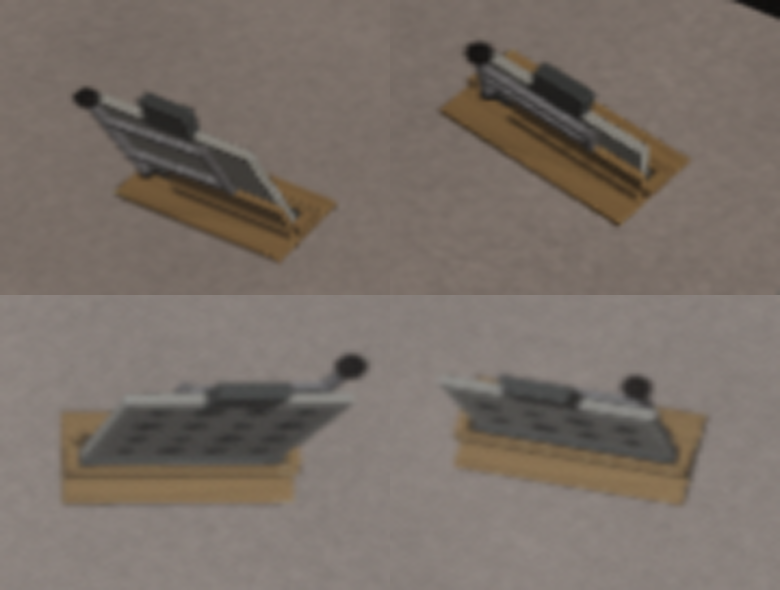

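The left column of the crop (right-hand chart, scene (169,163), top (362,142)) is the taller one: it clearly shows more panel. Its leg is folded with the ball at top (386,135), and the smaller mat is at (540,26) with yaw about 4.9°. Next I'll compute the tool axes and the move towards a close view.

```bash
cat >> h.py <<'E'
from scipy.spatial.transform import Rotation as Ro
def toolR(s=None):
    q=(s or ctrl.sense())["ee_rot"]; return Ro.from_quat([q[1],q[2],q[3],q[0]]).as_matrix()
def dp(target,s=None):
    s=s or ctrl.sense(); return (toolR(s).T@(np.array(target)-s["eef_pos"])).round(1)
def jaw(s=None): # yaw of jaw axis, deg
    z=toolR(s)[:,2]; return np.degrees(np.arctan2(z[1],z[0]))
E
python3 - <<'E'
from h import *
print(toolR().round(3),jaw()); print(dp((400,-270,330)))
p=eyes.capture("wrist"); c,d=ray(p,(256,192)); print(c.round(),d.round(2),p["fx"],np.round(p["R"],2))
pt=eyes.capture("top")
for uv in[(334.5,145.5),(385.8,146.1)]: print(onz(pt,uv,147).round(1))
for uv in[(319.2,175.6),(372,175.6)]: print('holder',onz(pt,uv,8).round(1))
E
```

```text
[[ 0.907 -0.     0.421]
 [-0.421 -0.     0.907]
 [ 0.    -1.    -0.   ]] 65.08881344939485
[ 476.5  -76.7 -601.4]
[147. 511. 375.] [ 0.28 -0.15 -0.95] 272.0268527814453 [[ 0.42  0.91  0.  ]
 [ 0.86 -0.4   0.32]
 [ 0.29 -0.13 -0.95]]
[ 453.6 -207.1  147. ]
[ 455.8 -332.9  147. ]
holder [ 388.7 -197.8    8. ]
holder [ 392.9 -346.2    8. ]
```

```bash
python3 -m crank '[{"dp":[257,-67,-270],"roll":1.11,"gripper":0},{"dp":[257,-67,-270],"roll":1.11,"gripper":0},{"dp":[257,-67,-270],"roll":1.11,"gripper":0},{"dp":[257,-67,-270],"roll":1.11,"gripper":0},{"dp":[257,-67,-270],"roll":1.11,"gripper":0},{"dp":[257,-67,-270],"roll":1.11,"gripper":0},{"dp":[257,-67,-270],"roll":1.11,"gripper":0},{"dp":[257,-67,-270],"roll":1.11,"gripper":0},{"dp":[257,-67,-270],"roll":1.11,"gripper":0},{"dp":[257,-67,-270],"roll":1.11,"gripper":0}]'
python3 - <<'E'
from h import *
print(jaw(),dp((460,-230,320)),ctrl.sense()["joints"])
E
```

```text
time_s: 1.73
eef_pos: [342.4, 118.0, 321.4]
ee_rot: [0.503, -0.503, 0.496, -0.498]
force: [0.3, 0.4, -0.2]
grip_width: 1.001
0.7393464688375383 [349.5   2.3 113.1] [ 6.16821680e-03 -1.10024793e-01  1.79185008e+00 -1.58090893e-03
  1.45718684e+00 -6.55657918e-03]
```

```bash
python3 -m crank '[{"dp":[350,0,113],"roll":0,"gripper":0},{"dp":[350,0,113],"roll":0,"gripper":0},{"dp":[350,0,113],"roll":0,"gripper":0},{"dp":[350,0,113],"roll":0,"gripper":0},{"dp":[350,0,113],"roll":0,"gripper":0},{"dp":[350,0,113],"roll":0,"gripper":0},{"dp":[350,0,113],"roll":0,"gripper":0},{"dp":[350,0,113],"roll":0,"gripper":0},{"dp":[350,0,113],"roll":0,"gripper":0},{"dp":[350,0,113],"roll":0,"gripper":0}]'
python3 - <<'E'
from h import *
print(jaw())
p=eyes.capture("wrist"); save(p,"w1",s=1.5)
pt=eyes.capture("top");ps=eyes.capture("scene")
for l in("chart_tab","leg_ball"):
    o=[]
    for q in(p,pt,ps):
        r=models.spot_point(q,l)
        for d in r[:2]: print(l,np.round(d["centre"],1),round(d["confidence"],2),onz(q,d["centre"],162 if l=="chart_tab" else 169).round(1))
        if r:o.append((q,np.array(r[0]["centre"])))
    if len(o)>1:
        X,e=tri(o);print(l,X.round(1),np.round(e,1))
E
```

```text
time_s: 2.57
eef_pos: [463.4, -228.6, 318.8]
ee_rot: [-0.505, 0.506, -0.495, 0.494]
force: [-0.0, -0.3, 0.2]
grip_width: 0.999
1.2773937134717483
chart_tab [255.7 216.7] 0.97 [ 457.3 -270.5  162. ]
chart_tab [167.3 161.8] 0.9 [ 460.  -273.9  162. ]
chart_tab [ 457.8 -274.1  158.3] [1.7 0.7]
leg_ball [272.1 256.8] 0.92 [ 476.9 -317.1  169. ]
leg_ball [150.9 158.7] 0.71 [ 480.3 -318.2  169. ]
leg_ball [ 477.3 -321.5  163.1] [0.5 0.2]
```

View pics/w1.png

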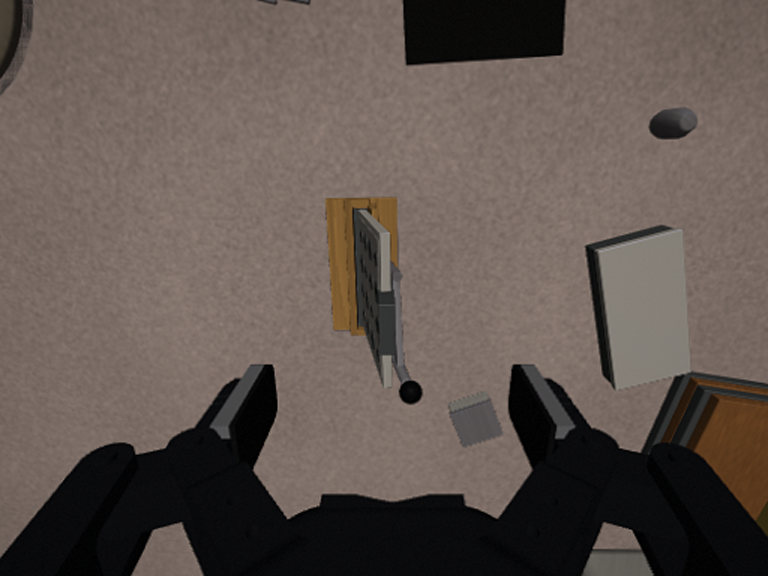

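Run:
```python
from h import *
p=eyes.capture("wrist")
for n,uv,z in[("ball",(410,392),169),("ball",(410,392),165),("edgeA",(390,233),146.5),("edgeB",(391.5,385),146.5),("tabA_back",(395,304),168),("tabB_back",(395.5,352),168)]:
    print(n,onz(p,np.array(uv)/1.5,z).round(1))
g=cv2.cvtColor(p["color"],cv2.COLOR_RGB2GRAY)[248:275,262:286]
m=(g<45).astype(np.uint8); n,l,st,ce=cv2.connectedComponentsWithStats(m); print(st,ce+[262,248])
save(p,"w2",(215,140,295,275),4.4)
```

```text
ball [ 478.6 -318.9  169. ]
ball [ 478.9 -321.5  165. ]
edgeA [ 460.  -199.3  146.5]
edgeB [ 464.5 -327.2  146.5]
tabA_back [ 464.9 -246.6  168. ]
tabB_back [ 466.4 -285.1  168. ]
[[  0   0  24  27 468]
 [  4   9  15  15 180]] [[273.63247863 259.79700855]
 [273.15555556 264.12777778]]
```

View pics/w2.png

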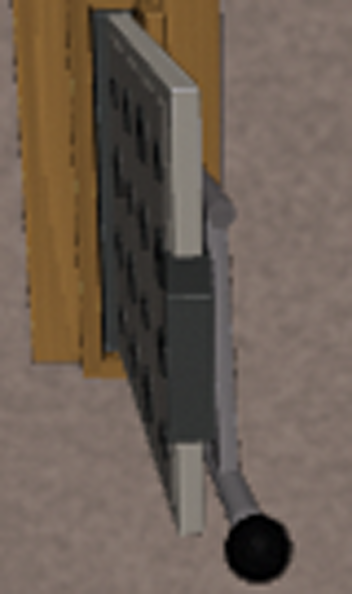

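Run:
```python
from h import *
p=eyes.capture("wrist"); f=lambda u,v,z:onz(p,(215+u/4.4,140+v/4.4),z)
for z in(169,164): print("ball",z,f(258,548,z).round(1))
for n,u,v,z in[("tabTL",164,295,168),("TR",211,295,168),("BL",168,441,168),("BR",214,441,168),("eTR",201,90,146.5),("eTL",172,93,146.5),("eBR",203,533,146.5),("eBL",181,534,146.5)]: print(n,f(u,v,z).round(1))
s=ctrl.sense();print(s["eef_pos"],jaw(s))
```

```text
ball 169 [ 479.1 -323.3  169. ]
ball 164 [ 479.4 -326.7  164. ]
tabTL [ 453.  -252.1  168. ]
TR [ 464.6 -251.8  168. ]
BL [ 454.7 -292.6  168. ]
BR [ 466.5 -292.3  168. ]
eTR [ 460.9 -205.1  146.5]
eTL [ 453.7 -206.1  146.5]
eBR [ 464.8 -333.8  146.5]
eBL [ 458.5 -334.3  146.5]
[ 462.57426138 -223.48859304  320.5181774 ] 1.523962898229652
```

```bash
python3 -m crank '[{"dp":[102,60,13],"roll":0,"gripper":150},{"dp":[102,60,13],"roll":0,"gripper":150},{"dp":[102,60,13],"roll":0,"gripper":150},{"dp":[102,60,13],"roll":0,"gripper":150},{"dp":[102,60,13],"roll":0,"gripper":150},{"dp":[102,60,13],"roll":0,"gripper":150},{"dp":[102,100,13],"roll":0,"gripper":150},{"dp":[102,100,13],"roll":0,"gripper":150},{"dp":[102,100,13],"roll":0,"gripper":150},{"dp":[102,100,13],"roll":0,"gripper":150}]' 20
python3 - <<'E'
from h import *
s=ctrl.sense();print(s["eef_pos"],jaw(s))
p=eyes.capture("wrist"); save(p,"w3",(150,140,406,384),2.3)
for d in models.spot_point(p,"leg_ball")[:2]: print(d["centre"],d["confidence"],onz(p,d["centre"],169))
print(proj(p,s["eef_pos"]+np.array([0,0,-15])))
E
```

```text
time_s: 3.95
eef_pos: [478.8, -325.3, 222.7]
ee_rot: [-0.507, 0.507, -0.492, 0.494]
force: [0.8, 0.1, 0.8]
grip_width: 0.411
[ 478.81314053 -325.30994371  222.6504114 ] 1.5392081940126336
[258.6, 220.9] 0.69 [ 476.37184632 -324.55842453  169.        ]
[262.34870757 250.83596348]
```

View pics/w3.png

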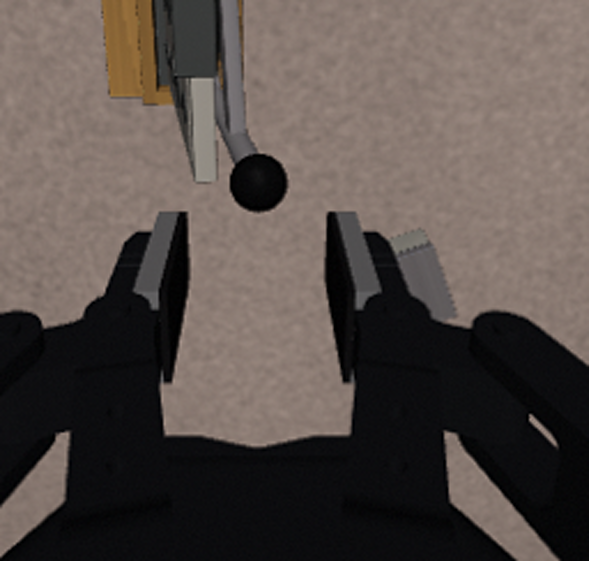

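```bash
python3 -m crank '[{"dp":[0,23,0],"roll":0,"gripper":150},{"dp":[0,44,0],"roll":0,"gripper":150},{"dp":[0,45,0],"roll":0,"gripper":150},{"dp":[0,45,0],"roll":0,"gripper":180},{"dp":[0,45,0],"roll":0,"gripper":180},{"dp":[0,45,0],"roll":0,"gripper":180},{"dp":[0,45,0],"roll":0,"gripper":180}]' 20
python3 - <<'E'
from h import *
s=ctrl.sense();print(s["eef_pos"],jaw(s),s["grip_width"])
p=eyes.capture("wrist"); save(p,"w4",(176,150,346,320),3)
E
```

```text
time_s: 4.63
eef_pos: [478.6, -325.9, 176.7]
ee_rot: [-0.506, 0.507, -0.493, 0.494]
force: [-0.1, -0.3, 0.5]
grip_width: 0.293
[ 478.61110904 -325.88095281  176.70236056] 1.4964841450279163 0.29325034128078076
```

View pics/w4.png

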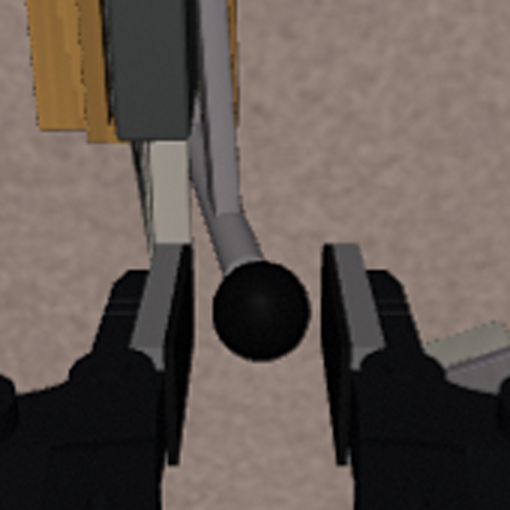

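The ball (crop (261,310)) sits centred between the pads (gap about 25 mm), so I'll swing the leg with that loose cage.

```bash
python3 -m crank '[{"dp":[-0.6,1.8,10],"roll":-0.12,"gripper":180},{"dp":[-2.4,3.5,20],"roll":-0.24,"gripper":180},{"dp":[-5.4,5.2,29.5],"roll":-0.36,"gripper":180},{"dp":[-9.6,6.8,38.7],"roll":-0.48,"gripper":180},{"dp":[-15,8.4,47.3],"roll":-0.6,"gripper":180},{"dp":[-21,9.8,55.2],"roll":-0.72,"gripper":180},{"dp":[-21,9.8,55.2],"roll":-0.72,"gripper":180},{"dp":[-21,9.8,55.2],"roll":-0.72,"gripper":180}]'
python3 - <<'E'
from h import *
s=ctrl.sense();print(s["eef_pos"],jaw(s),s["grip_width"])
h=np.array([475.5,-240.5,176.7]);c=np.cos(np.radians(1.8));n=np.sin(np.radians(1.8))
for th in(.84,.96,1.08,1.2,1.3,1.4,1.45):
    a,b=83.7*np.sin(th),-85*np.cos(th)
    X=h+[a*c-b*n,a*n+b*c,-14.8*np.sin(th)]
    print(th,dp(X,s),round(np.radians(jaw(s)-1.8)-th,3))
E
```

```text
time_s: 5.35
eef_pos: [533.0, -303.1, 165.8]
ee_rot: [-0.647, 0.647, -0.284, 0.284]
force: [-0.5, 0.2, -0.1]
grip_width: 0.292
[ 532.95314846 -303.07040706  165.78606908] 42.582396838438996 0.2918120147695556
0.84 [-1.3  0.1 10.2] -0.128
0.96 [-3.2  1.2 20.1] -0.248
1.08 [-6.4  2.1 29.8] -0.368
1.2 [-10.7   2.9  39. ] -0.488
1.3 [-15.1   3.3  46.3] -0.588
1.4 [-20.1   3.7  53.1] -0.688
1.45 [-22.9   3.8  56.3] -0.738
```

```bash
python3 -m crank '[{"dp":[-1.2,0.5,10],"roll":-0.12,"gripper":180},{"dp":[-3.2,1.2,20],"roll":-0.24,"gripper":180},{"dp":[-6.4,2,30],"roll":-0.36,"gripper":180},{"dp":[-10.7,2.9,39],"roll":-0.48,"gripper":180},{"dp":[-15,3.3,46.3],"roll":-0.6,"gripper":180},{"dp":[-20,3.7,53],"roll":-0.69,"gripper":180},{"dp":[-20,3.7,53],"roll":-0.69,"gripper":180},{"dp":[-20,3.7,53],"roll":-0.69,"gripper":180}]'
python3 - <<'E'
from h import *
s=ctrl.sense();print(s["eef_pos"],jaw(s),s["force"],s["wrist_torque"])
p=eyes.capture("wrist"); save(p,"w5",(140,60,396,320),2.2)
for d in models.spot_point(p,"leg_ball")[:2]: print(d["centre"],d["confidence"],onz(p,d["centre"],154))
E
```

```text
time_s: 6.02
eef_pos: [558.0, -252.9, 162.2]
ee_rot: [-0.705, 0.706, -0.049, 0.05]
force: [-0.2, 0.4, -0.6]
grip_width: 0.295
[ 557.97213639 -252.88377584  162.19261242] 81.98090232539366 [-0.19814748  0.39867026 -0.63613975] [-0.04038664 -0.03830534  0.04339148]
[256.7, 249.9] 0.91 [ 553.17425633 -254.11887779  154.        ]
```

View pics/w5.png

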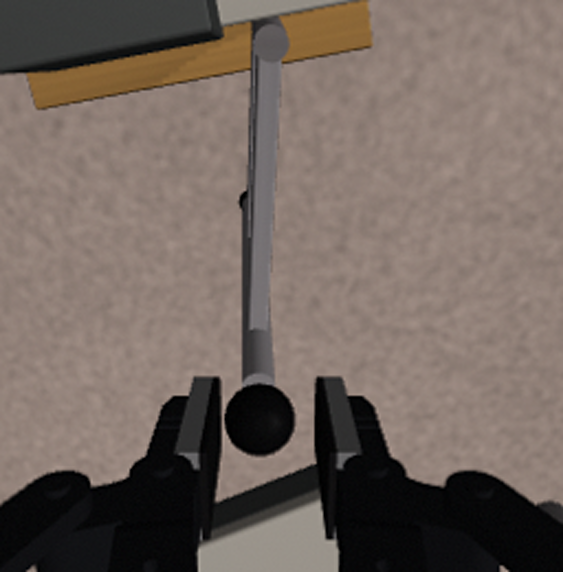

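The ball is still caged, with the trailing finger (left) against it. I'll push on gently to the stop, watching the force.

```bash
python3 -m crank '[{"dp":[-0.4,0,2],"roll":-0.02,"gripper":180},{"dp":[-0.8,0,4],"roll":-0.04,"gripper":180},{"dp":[-0.8,0,4],"roll":-0.04,"gripper":180}]';python3 -m crank '[{"dp":[-0.2,0,1],"roll":0,"gripper":180},{"dp":[-0.4,0,2],"roll":0,"gripper":180},{"dp":[-0.4,0,2],"roll":0,"gripper":180}]'
```

```text
time_s: 6.37
eef_pos: [557.9, -248.3, 161.8]
ee_rot: [-0.706, 0.706, -0.033, 0.033]
force: [0.3, -0.3, -0.0]
grip_width: 0.295
time_s: 6.62
eef_pos: [557.8, -246.5, 161.9]
ee_rot: [-0.706, 0.707, -0.034, 0.034]
force: [-0.1, -1.1, -0.6]
grip_width: 0.295
```

```bash
python3 -m crank '[{"dp":[0,0,1],"roll":0,"gripper":180},{"dp":[0,0,1.5],"roll":0,"gripper":180},{"dp":[0,0,1.5],"roll":0,"gripper":180}]';python3 -m crank '[{"dp":[0,0,1],"roll":0,"gripper":180},{"dp":[0,0,1.5],"roll":0,"gripper":180},{"dp":[0,0,1.5],"roll":0,"gripper":180}]'
python3 - <<'E'
from h import *
s=ctrl.sense();print(s["force"],jaw(s))
p=eyes.capture("wrist")
g=cv2.cvtColor(p["color"],cv2.COLOR_RGB2GRAY)
save(p,"w6",(140,60,396,320),2.2)
for d in models.spot_point(p,"leg_ball")[:2]: print(d["centre"],d["confidence"],onz(p,d["centre"],154))
E
```

```text
time_s: 6.87
eef_pos: [558.0, -245.1, 162.0]
ee_rot: [-0.706, 0.707, -0.033, 0.034]
force: [0.1, -2.8, 1.9]
grip_width: 0.293
time_s: 7.12
eef_pos: [558.2, -243.6, 162.1]
ee_rot: [-0.706, 0.707, -0.033, 0.034]
force: [1.2, -4.8, 2.7]
grip_width: 0.299
[ 1.20423495 -4.84738753  2.71349729] 84.56868070416712
[253.3, 251.7] 0.91 [ 554.36345712 -246.98830931  154.        ]
```

Force climbs as it should against the stop (5 N), with the ball about where the fully open leg puts it. Backing off, opening and rising, then on to the tab.

```bash
python3 -m crank '[{"dp":[0,0,-4],"roll":0,"gripper":100},{"dp":[0,0,-4],"roll":0,"gripper":100},{"dp":[0,0,-4],"roll":0,"gripper":100},{"dp":[0,-35,-4],"roll":0,"gripper":100},{"dp":[0,-70,-4],"roll":0,"gripper":100},{"dp":[0,-70,-4],"roll":0,"gripper":100},{"dp":[0,-70,-4],"roll":0,"gripper":100}]'
python3 - <<'E'
from h import *
s=ctrl.sense();print(s["force"],jaw(s),dp((460,-273,230),s))
E
```

```text
time_s: 7.8
eef_pos: [558.1, -247.3, 233.4]
ee_rot: [-0.706, 0.707, -0.032, 0.034]
force: [-0.6, -0.0, -1.8]
grip_width: 0.609
[-0.6322503  -0.01538916 -1.80198837] 84.579631233087 [-95.2   3.2 -34.8]
```

```bash
python3 -m crank '[{"dp":[-30,0,-12],"roll":0.12,"gripper":130},{"dp":[-60,0,-24],"roll":0.24,"gripper":130},{"dp":[-95,0,-35],"roll":0.36,"gripper":130},{"dp":[-95,0,-35],"roll":0.48,"gripper":130},{"dp":[-95,0,-35],"roll":0.6,"gripper":130},{"dp":[-95,0,-35],"roll":0.72,"gripper":130},{"dp":[-95,0,-35],"roll":0.84,"gripper":130},{"dp":[-95,0,-35],"roll":0.96,"gripper":130},{"dp":[-95,0,-35],"roll":1.08,"gripper":130},{"dp":[-95,0,-35],"roll":1.2,"gripper":130}]'
python3 -m crank '[{"dp":[0,0,0],"roll":0.12,"gripper":130},{"dp":[0,0,0],"roll":0.24,"gripper":130},{"dp":[0,0,0],"roll":0.24,"gripper":130},{"dp":[0,0,0],"roll":0.24,"gripper":130}]'
python3 - <<'E'
from h import *
s=ctrl.sense();print(s["force"],jaw(s),s["eef_pos"])
p=eyes.capture("wrist"); save(p,"w7",(150,100,362,312),2.8)
for d in models.spot_point(p,"chart_tab")[:2]: print(d["centre"],d["confidence"],onz(p,d["centre"],162))
E
```

```text
time_s: 8.63
eef_pos: [459.4, -272.6, 230.4]
ee_rot: [0.563, -0.563, 0.429, -0.427]
force: [-0.1, -0.5, -0.1]
grip_width: 0.492
time_s: 8.97
eef_pos: [459.5, -272.8, 230.8]
ee_rot: [0.51, -0.51, 0.491, -0.489]
force: [-0.1, 0.9, -0.3]
grip_width: 0.488
[-0.0641642   0.90090332 -0.32524246] 2.273163864842565 [ 459.52722183 -272.83925341  230.81448517]
[263.6, 209.5] 0.57 [ 460.44461818 -269.34772794  162.        ]
```

View pics/w7.png

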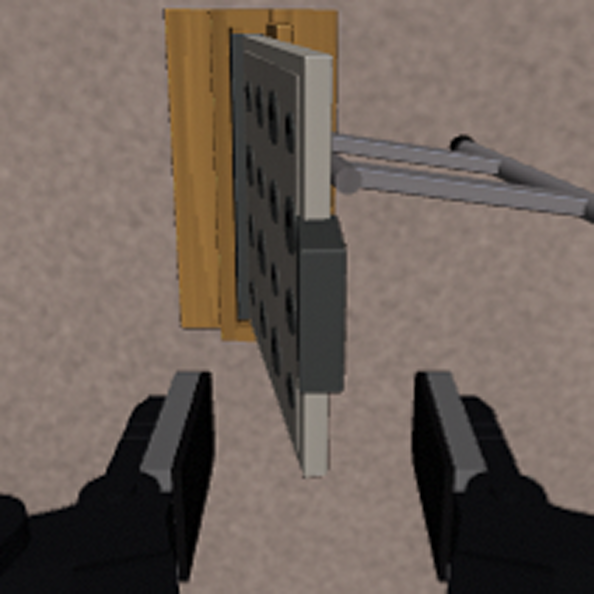

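Run:
```python
from h import *
p=eyes.capture("wrist"); f=lambda u,v,z:onz(p,(150+u/2.8,100+v/2.8),z)
for u,v in[(300,248),(345,248),(301,391),(344,391)]: print(f(u,v,168).round(1))
for u,v in[(330,58),(328,474)]: print(f(u,v,146.5).round(1))
s=ctrl.sense(); print(s["eef_pos"],dp((*f(322.5,319.5,168)[:2],168),s))
```

```text
[ 455.2 -251.3  168. ]
[ 466.7 -250.8  168. ]
[ 456.8 -292.3  168. ]
[ 468.5 -291.8  168. ]
[ 461.2 -205.3  146.5]
[ 466.5 -333.2  146.5]
[ 459.67620666 -273.07476274  231.40863643] [-2.1 63.4  2.2]
```

```bash
python3 -m crank '[{"dp":[-2,20,2],"roll":0,"gripper":130},{"dp":[-2,40,2],"roll":0,"gripper":130},{"dp":[-2,59,2],"roll":0,"gripper":130},{"dp":[-2,60,2],"roll":0,"gripper":130},{"dp":[-2,60,2],"roll":0,"gripper":255},{"dp":[-2,60,2],"roll":0,"gripper":255},{"dp":[-2,60,2],"roll":0,"gripper":255},{"dp":[-2,60,2],"roll":0,"gripper":255},{"dp":[-2,60,2],"roll":0,"gripper":255},{"dp":[-2,60,2],"roll":0,"gripper":255}]' 60
python3 -m crank '[{"dp":[0,0,0],"roll":0,"gripper":255},{"dp":[0,0,0],"roll":0,"gripper":255},{"dp":[0,0,0],"roll":0,"gripper":255}]'
```

```text
time_s: 9.95
eef_pos: [461.4, -271.6, 173.2]
ee_rot: [-0.509, 0.509, -0.49, 0.491]
force: [-4.5, -0.2, 5.2]
grip_width: 0.124
time_s: 10.2
eef_pos: [461.5, -271.5, 173.2]
ee_rot: [-0.509, 0.51, -0.49, 0.491]
force: [-3.5, -0.3, 4.9]
grip_width: 0.129
```

```bash
python3 -m crank '[{"dp":[0,-4,0],"roll":0,"gripper":255},{"dp":[0,-10,0],"roll":0,"gripper":255},{"dp":[0,-20,0],"roll":0,"gripper":255},{"dp":[0,-32,0],"roll":0,"gripper":255},{"dp":[0,-46,0],"roll":0,"gripper":255},{"dp":[0,-60,0],"roll":0,"gripper":255},{"dp":[0,-74,0],"roll":0,"gripper":255},{"dp":[0,-86,0],"roll":0,"gripper":255},{"dp":[0,-90,0],"roll":0,"gripper":255},{"dp":[0,-90,0],"roll":0,"gripper":255}]'
python3 - <<'E'
from h import *
s=ctrl.sense();print(s["force"],jaw(s),s["eef_pos"],s["wrist_torque"],dp((516.5,23.8,260),s))
p=eyes.capture("scene");q=eyes.capture("wrist")
a=cv2.resize(p["color"][110:250,100:300,::-1],(400,280));b=cv2.resize(q["color"][:,100:412,::-1],(325,400))
c=np.zeros((400,725,3),np.uint8);c[:280,:400]=a;c[:,400:]=b;cv2.imwrite("pics/l1.png",c)
E
```

```text
time_s: 11.03
eef_pos: [462.3, -271.3, 263.4]
ee_rot: [0.509, -0.509, 0.49, -0.492]
force: [0.4, -0.3, -3.0]
grip_width: 0.123
[ 0.37864815 -0.29731316 -2.98530244] 2.0734096801222073 [ 462.29420047 -271.34228724  263.39193487] [ 0.02035635 -0.02250443 -0.00696536] [-293.     3.    64.8]
```

View pics/l1.png

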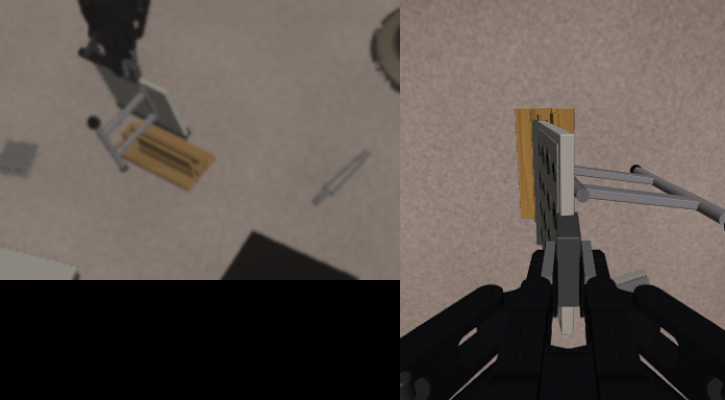

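Chart is hanging in the grip (3 N), clear of its holder, leg still out. I'll stop part-way to re-measure the mat with the wrist camera.

```bash
python3 -m crank '[{"dp":[-10,0,3],"roll":-0.015,"gripper":255},{"dp":[-30,0,7],"roll":-0.03,"gripper":255},{"dp":[-54,0,12],"roll":-0.049,"gripper":255},{"dp":[-78,0,17],"roll":-0.049,"gripper":255},{"dp":[-102,0,22],"roll":-0.049,"gripper":255},{"dp":[-122,0,26],"roll":-0.049,"gripper":255},{"dp":[-134,0,30],"roll":-0.049,"gripper":255},{"dp":[-140,0,32],"roll":-0.049,"gripper":255},{"dp":[-140,0,32],"roll":-0.049,"gripper":255},{"dp":[-140,0,32],"roll":-0.049,"gripper":255}]'
python3 - <<'E'
from h import *
q=eyes.capture("wrist"); s=ctrl.sense();print(s["force"],jaw(s),s["eef_pos"]); save(q,"m1",s=1.5)
for d in models.spot_point(q,"mat")[:2]: print(d["centre"],d["confidence"],onz(q,d["centre"],0))
p=eyes.capture("top")
for d in models.spot_point(p,"mat")[:2]: print(d["centre"],d["confidence"],onz(p,d["centre"],0))
E
```

```text
time_s: 11.97
eef_pos: [488.6, -130.1, 261.5]
ee_rot: [-0.521, 0.521, -0.478, 0.478]
force: [-0.5, 0.6, -3.2]
grip_width: 0.125
[-0.17910373 -0.94184521 -3.76846248] 4.859936098259969 [ 488.5138988  -130.51891156  261.53608544]
[313.9, 40.3] 0.73 [540.9797311   28.63448252   0.        ]
[142.5, 240.7] 0.75 [194.03592123 289.79445254   0.        ]
[242.9, 120.5] 0.59 [539.04727785  20.18029585   0.        ]
```

View pics/m1.png

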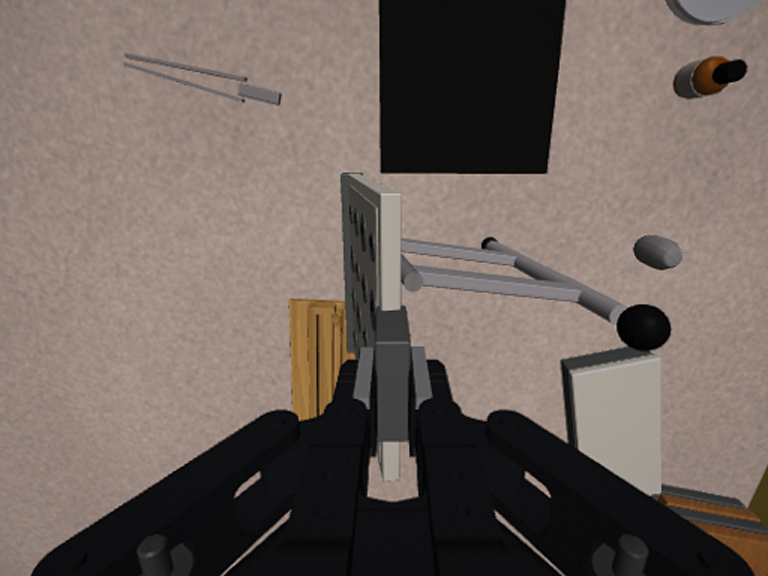

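Run:
```python
from h import *
q=eyes.capture("wrist"); s=ctrl.sense();print(jaw(s),s["eef_pos"])
g=cv2.cvtColor(q["color"],cv2.COLOR_RGB2GRAY)
m=(g<40).astype(np.uint8); n,l,st,c=cv2.connectedComponentsWithStats(m); k=l[40,310]; m=(l==k)
L=[];Rr=[];B=[]
for r in range(20,105,3):
    xs=np.where(m[r])[0]; L.append(onz(q,(xs[0]-.5,r),4)[:2]);Rr.append(onz(q,(xs[-1]+.5,r),4)[:2])
for u in range(262,358,4):
    ys=np.where(m[:200,u])[0]; B.append(onz(q,(u,ys[-1]+.5),4)[:2])
def ln(P):
    v=cv2.fitLine(np.array(P,np.float32),cv2.DIST_HUBER,0,.01,.01).ravel(); return v
l_,r_,b_=map(ln,(L,Rr,B))
print([np.degrees(np.arctan2(v[1],v[0])) for v in(l_,r_,b_)])
a=np.radians(4.8);x=np.array([np.cos(a),np.sin(a)]);y=np.array([-x[1],x[0]])
pl,pr,pb=[np.mean(P,0) for P in(L,Rr,B)]
print("width",(pr-pl)@x); cx=((pr+pl)/2)@x; cy=pb@y+90
C=cx*x+cy*y; print("centre",C,"tab target",C-23*x, dp((*(C-23*x),262),s))
```

```text
4.816058422718889 [ 488.49980954 -130.68823736  261.69022476]
[np.float32(-84.83918), np.float32(-85.40434), np.float32(4.8587356)]
width 149.3384805232377
centre [538.81416909  27.36315535] tab target [515.89483333  25.43856495] [-153.3   -0.3   40.4]
```

```bash
python3 -m crank '[{"dp":[-10,0,3],"roll":0,"gripper":255},{"dp":[-32,0,9],"roll":0,"gripper":255},{"dp":[-58,0,15],"roll":0,"gripper":255},{"dp":[-84,0,22],"roll":0,"gripper":255},{"dp":[-110,0,29],"roll":0,"gripper":255},{"dp":[-132,0,35],"roll":0,"gripper":255},{"dp":[-146,0,38],"roll":0,"gripper":255},{"dp":[-152.5,0,40],"roll":0,"gripper":255},{"dp":[-152.5,0,40],"roll":0,"gripper":255},{"dp":[-152.5,0,40],"roll":0,"gripper":255}]'
python3 -m crank '[{"dp":[0,15,0],"roll":0,"gripper":255},{"dp":[0,32,0],"roll":0,"gripper":255},{"dp":[0,48,0],"roll":0,"gripper":255},{"dp":[0,62,0],"roll":0,"gripper":255},{"dp":[0,72,0],"roll":0,"gripper":255},{"dp":[0,78,0],"roll":0,"gripper":255},{"dp":[0,82,0],"roll":0,"gripper":255},{"dp":[0,82,0],"roll":0,"gripper":255},{"dp":[0,82,0],"roll":0,"gripper":255}]'
python3 - <<'E'
from h import *
q=eyes.capture("wrist"); s=ctrl.sense();print(jaw(s),s["eef_pos"],s["force"]); p=eyes.capture("scene")
b=cv2.resize(q["color"][...,::-1],(512,384)); a=cv2.resize(p["color"][170:310,170:310,::-1],(384,384))
c=np.hstack([b,a]);cv2.imwrite("pics/p1.png",cv2.resize(c,(798,342)))
E
```

```text
time_s: 13.05
eef_pos: [515.5, 25.0, 261.7]
ee_rot: [-0.521, 0.521, -0.478, 0.478]
force: [-0.5, -0.9, -3.5]
grip_width: 0.124
time_s: 13.8
eef_pos: [515.8, 25.1, 180.3]
ee_rot: [0.521, -0.521, 0.478, -0.479]
force: [-0.0, 0.5, -3.6]
grip_width: 0.126
4.864723417727279 [515.86719567  25.10996037 180.47102842] [-0.07705348  0.7005946  -3.9781706 ]
```

View pics/p1.png

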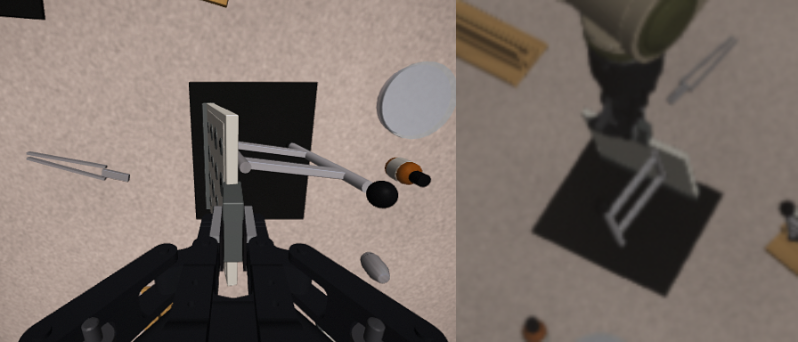

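Over the mat, square, face towards the robot, leg out. Lowering gently to contact, expected about 11 mm down.

```bash
python3 -m crank '[{"dp":[0,3,0],"roll":0,"gripper":255},{"dp":[0,6,0],"roll":0,"gripper":255},{"dp":[0,8.5,0],"roll":0,"gripper":255},{"dp":[0,9,0],"roll":0,"gripper":255},{"dp":[0,9,0],"roll":0,"gripper":255}]'
python3 -m crank '[{"dp":[0,1,0],"roll":0,"gripper":255},{"dp":[0,1.5,0],"roll":0,"gripper":255},{"dp":[0,1.5,0],"roll":0,"gripper":255}]'
```

```text
time_s: 14.32
eef_pos: [515.6, 25.4, 170.9]
ee_rot: [0.521, -0.521, 0.478, -0.478]
force: [-1.3, 0.8, -0.6]
grip_width: 0.126
time_s: 14.57
eef_pos: [515.7, 25.4, 170.1]
ee_rot: [0.521, -0.521, 0.478, -0.479]
force: [-2.6, 1.2, 5.9]
grip_width: 0.127
```

```bash
python3 -m crank '[{"dp":[0,0.5,0],"roll":0,"gripper":255},{"dp":[0,0.8,0],"roll":0,"gripper":255},{"dp":[0,0.8,0],"roll":0,"gripper":255}]'
```

```text
time_s: 14.82
eef_pos: [515.9, 25.4, 170.0]
ee_rot: [0.521, -0.52, 0.478, -0.479]
force: [-4.6, 2.5, 11.2]
grip_width: 0.122
```

```bash
python3 -m crank '[{"dp":[0,-1,0],"roll":0,"gripper":255},{"dp":[0,-1,0],"roll":0,"gripper":255},{"dp":[0,-1,0],"roll":0,"gripper":255},{"dp":[0,-1,0],"roll":0,"gripper":255}]' 20
python3 -m crank '[{"dp":[0,0,0],"roll":0,"gripper":225},{"dp":[0,0,0],"roll":0,"gripper":215},{"dp":[0,0,0],"roll":0,"gripper":205},{"dp":[0,0,0],"roll":0,"gripper":190},{"dp":[0,0,0],"roll":0,"gripper":170},{"dp":[0,0,0],"roll":0,"gripper":150},{"dp":[0,0,0],"roll":0,"gripper":150},{"dp":[0,0,0],"roll":0,"gripper":150}]'
python3 - <<'E'
from h import *
q=eyes.capture("wrist"); s=ctrl.sense();print(jaw(s),s["eef_pos"],s["force"]);save(q,"r1",(100,60,412,330),2)
E
```

```text
time_s: 15.15
eef_pos: [515.7, 25.3, 170.1]
ee_rot: [0.521, -0.521, 0.478, -0.479]
force: [-3.0, 0.4, 6.4]
grip_width: 0.13
time_s: 15.82
eef_pos: [515.6, 25.2, 169.4]
ee_rot: [-0.521, 0.521, -0.478, 0.478]
force: [0.4, -0.2, -0.6]
grip_width: 0.411
4.868127609824014 [515.56212631  25.23830287 169.47585342] [-0.15133055  0.03410506  0.92834517]
```

The picture limit is reached, so further checks go by numbers. Rising clear and then verifying.

```bash
python3 -m crank '[{"dp":[0,-10,0],"roll":0,"gripper":140},{"dp":[0,-25,0],"roll":0,"gripper":140},{"dp":[0,-50,0],"roll":0,"gripper":140},{"dp":[0,-80,0],"roll":0,"gripper":140},{"dp":[0,-110,0],"roll":0,"gripper":140},{"dp":[0,-130,0],"roll":0,"gripper":140},{"dp":[30,-140,0],"roll":0,"gripper":140},{"dp":[60,-140,0],"roll":0,"gripper":140},{"dp":[60,-140,0],"roll":0,"gripper":140},{"dp":[60,-140,0],"roll":0,"gripper":140}]'
python3 - <<'E'
from h import *
from scipy.optimize import least_squares
s=ctrl.sense();print(jaw(s),s["eef_pos"],s["force"])
for n in("wrist","scene","top"):
    q=eyes.capture(n); save(q,"e_"+n)
    for l,z in(("chart_tab",158),("leg_ball",150),("mat",0)):
        for d in models.spot_point(q,l)[:2]: print(n,l,np.round(d["centre"],1),round(d["confidence"],2),onz(q,d["centre"],z).round(1))
    if n=="wrist":
        a=np.radians(4.86);R=np.array([[np.cos(a),-np.sin(a)],[np.sin(a),np.cos(a)]])
        t=np.array([516,25.2])
        for nm,o,zz in(("tab",(0,0),158),("tabtop",(0,0),164),("ball",(96,16),150),("panelTopBack+",(1,65),142),("panelTopBack-",(1,-65),142)):
            print(nm,proj(q,[*(t+R@np.array(o)),zz]).round(1))
E
```

```text
time_s: 16.7
eef_pos: [520.6, -35.4, 310.1]
ee_rot: [0.52, -0.52, 0.479, -0.479]
force: [0.7, -0.4, -0.2]
grip_width: 0.453
4.749828673815001 [520.58740504 -35.43035625 310.08031858] [ 0.74934976 -0.41521503 -0.20456009]
wrist chart_tab [259.1 118.6] 0.85 [512.7  28.8 158. ]
wrist leg_ball [355.8 103.3] 0.81 [606.9  51.  150. ]
wrist mat [279.3 113.6] 0.64 [542.6  28.6   0. ]
tab [262.2 122.7]
tabtop [262.2 123.2]
ball [358.8 105.4]
panelTopBack+ [263.   52.3]
panelTopBack- [263.1 181.6]
scene chart_tab [243.8 222.2] 0.89 [510.8  28.  158. ]
scene leg_ball [229.7 255.5] 0.84 [609.9  49.5 150. ]
scene mat [373.8 213.5] 0.77 [196.3 294.1   0. ]
scene mat [240.9 261.1] 0.74 [548.5  35.3   0. ]
top mat [140.9 239.4] 0.73 [197.5 294.3   0. ]
```

Standing, within about 3 mm of prediction. One numeric check of squareness and stability from the panel's top edge.

Run:
```python
from h import *
q=eyes.capture("wrist"); g=cv2.cvtColor(q["color"],cv2.COLOR_RGB2GRAY).astype(int)
print(g[80,235:290].tolist()); P=[]
for r in list(range(60,90,2))+list(range(152,175,2)):
    row=g[r,245:280]; d=np.diff(row); k=d.argmin()+245; P.append((r,k,d.min(),*onz(q,(k+.5,r),142)[:2].round(1)))
print(P[::3]); W=np.array([p[3:] for p in P if p[2]<-40],np.float32); v=cv2.fitLine(W,cv2.DIST_HUBER,0,.01,.01).ravel(); print(len(W),"yaw",90+np.degrees(np.arctan2(-abs(v[1]),np.sign(-v[1])*v[0])),v)
```

```text
[12, 12, 13, 24, 77, 72, 72, 63, 21, 72, 28, 26, 63, 40, 27, 42, 58, 46, 22, 54, 114, 72, 165, 168, 166, 165, 165, 166, 159, 85, 5, 13, 13, 12, 13, 14, 14, 13, 15, 12, 15, 14, 14, 14, 14, 14, 15, 17, 15, 14, 16, 15, 16, 15, 15]
[(60, np.int64(264), np.int64(-137), np.float64(513.2), np.float64(84.4)), (66, np.int64(264), np.int64(-133), np.float64(513.6), np.float64(79.0)), (72, np.int64(264), np.int64(-92), np.float64(514.1), np.float64(73.6)), (78, np.int64(264), np.int64(-80), np.float64(514.6), np.float64(68.2)), (84, np.int64(264), np.int64(-83), np.float64(515.1), np.float64(62.6)), (152, np.int64(263), np.int64(-77), np.float64(520.0), np.float64(-5.3)), (158, np.int64(263), np.int64(-79), np.float64(520.6), np.float64(-11.8)), (164, np.int64(263), np.int64(-80), np.float64(521.2), np.float64(-18.4)), (170, np.int64(263), np.int64(-83), np.float64(521.7), np.float64(-25.1))]
27 yaw 4.4003143 [ 7.672447e-02 -9.970523e-01  5.182200e+02  1.978000e+01]
```

```bash
python3 -c "
from rig import ctrl
print(ctrl.finish_job())"
```

```text
the job is handed in; nothing more can be done
None
```

The taller chart is standing on its open leg in the middle of the smaller dark mat, with its face towards the robot. I handed the job in at about 17 s of the 45 s allowed.

- **What I did:** I swung the leg out by its ball with the fingers loosely round it, until the force rose to about 5 N at the stop. Then I lifted the chart by its tab, carried it to the mat, lowered it until it touched, released it and moved clear.
- **Position:** the panel's top edge is within about 1 mm of target in depth, in the mat's x direction. It is turned 4.4° against the mat's 4.9°, so about 0.5° off square.
- **Leg:** the ball sits about (94 to 99, 22) mm from the tab, against (94, 24) expected for a fully open leg.
- **Disagreements:**
  - After release, the networks' tab positions were 3–6 mm from where I placed it.
  - The scene camera put the mat centre about 12 mm from my own edge measurement (539, 27). I went by the edge measurement, which the earlier scene and top pictures matched within about 2 mm.
- **Not seen:** the 12-picture limit ran out before release, so the standing chart was checked only by numbers from the cameras.

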